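# Dock a tool battery in its charger and start the charge

## Robot

A 6-joint arm with a two-finger parallel gripper is mounted at the origin on the work surface. World frame = base frame: x ahead of the robot, y to its left, z up, the work surface at z = 0. Lengths are in m, angles in rad, forces in N, time in s.
With the tool pointing down it reaches from about 0.35 to 0.775 m from the base axis. Payload 5.5 kg.
Tool frame: the origin (TCP) lies midway between the tips of the shut fingers; the grasp point (between the pads) lies 19 mm behind it (ctrl.pinch_z is the distance from the TCP to the grasp point, in m); z points along the fingers, x is the direction in which the jaws open and shut, and the axes are right-handed (so a half turn about z gives the same grasp; the last joint's range is limited). The gripper opens to 85 mm and grips with 20 to 120 N. Pads are 22 mm wide; open, the fingers measure 114 mm over their backs; the gripper's body (76 mm by 85 mm) begins 54 mm behind the grasp point. The pads swing forward as they close: fully open they stand 13 mm farther back than shut.
Start: joints at [-1.438, 0.313, 0.046, 1.304, 0, 1.431], TCP at [0.155, -0.554, 0.231] pointing down, gripper open.
Joint ranges: [-2.76, 2.76], [-0.86, 1.69], [-1.03, 1.26], [-2.2, 2.34], [-1.47, 1.5], [-3.14, 3.14]. Speed limits (rad/s): [2.57, 2.57, 3.14, 3.14, 3.14, 3.14].

## Interface

Orientations are given as a unit quaternion [w, x, y, z].
In Python, from rig import sensors, eyes, ctrl gives the robot as it stands.
- The arm moves only by the shell command python3 -m pendant 'ROWS' [FORCE]. ROWS is JSON, a list of rows, each an object of numbers: "x", "y", "z": the shift along the tool's x, y, z in units of 60 mm (1.0 is 60 mm); "spin": the turn about the tool's z in units of 10 degrees (1.0 is 10 degrees); "fingers": the finger opening in mm, from 0 to 85.4. A call has 1 to 10 rows; each row shifts and turns the commanded pose from where the row before left it, along the tool's axes as they then stand; what a row does not reach is not made up. A row lasts 1/8 s, in which the tool goes at most 62.5 mm and 10.7 degrees, less where a joint would pass 70% of its speed; a pose out of reach is approached as far as the arm can. A call is refused whole if a number of a shift passes 1 or a number of a turn 1, either way. A call with a gripper value outside its range is refused whole. The fingers move at their own pace and stop on an object; FORCE is the grip in N (left out, the last holds). Time passes only in rows, so rows that do not move let the fingers close. It gives the time, the measured TCP pose, the force and the opening at its end, in the units of the state.
- sensors.state(): the state, without advancing time (a new reading comes with each control period).
- eyes.camera(name): name is "scene" or "side" or "wrist"; returns a dict with "image" (420x560x3 uint8, blue, green, red), "K" (3x3 intrinsics, pixels), "world_from_camera" (4x4, takes a point from camera to world coordinates); the wrist camera has in their place "mount" (4x4, takes a point from camera to tool coordinates, whose origin is the TCP and whose axes are the tool frame's). Camera axes: x right, y down, z forward; pixel columns grow to the right and rows downward; lengths in m; the calibration is good to about 2 mm. The wrist camera is an equidistant fisheye: a pixel r from the principal point sees the ray r / f radians off the axis. A picture is of the moment at which its call begins: read the wrist's pose just before it. There is no depth.
- ctrl.job_done(): hands the job in, once; it reports no verdict.
The state is a dict: "time_s": time; "q": joint angles; "qvel": joint speeds; "joint_efforts": joint torques, N m; "position": TCP position; "tool_rot": TCP orientation; "wrist_force": force on the tool from outside, world axes, zero at the start; "ft_torque": the same for the moment, N m; "grip_width": finger opening in m.
Only numpy, scipy, OpenCV 4.12 (cv2) and the standard library are available. Lean on these libraries where they do the work, as an engineer would, in place of code of your own. Each camera call takes 0.05 s, during which the arm holds its last target. There are 200 camera calls.

## Task

Put the battery pack on charge: hook its orange toe under the charger's orange lip with the pack tilted heel-up, swing it down and press the heel until the sprung latch snaps over it and the pack sits flat and fully home. Then press the green start button fully down and release it, and leave the bottles, carton and tape roll where they are.

Things in the scene. Friction and masses are not known exactly. Their poses are not given: they have to be found in the camera images.
- pack_center (a point): Centre of the loose battery pack (0.35-0.6 kg; black, grey top half, orange stripe on top at the toe end): block 96 long (own x -46 to +50), 50 wide, 50 mm tall, this point 25 mm above its underside. Own -x points to the toe, +x to the heel, z up. Starts upright on the table; smooth sides, grip them near x = 0 in the upper half.
- pack_toe (a point): Tip of the pack's toe: a flat orange tongue level with the underside, own x -46 to -60, 36 mm wide, 5 mm thick. The point is at x = -60, mid-width, 2.5 mm above the pack's underside; axes as the pack.
- pack_heel (a point): End of the pack's heel ledge: black, level with the underside, own x +50 to +58, 40 mm wide, 6 mm thick. The point is at x = +58, mid-width, 3 mm above the pack's underside; axes as the pack.
- charger: Fixed black charger, 215 mm long (own x -80 to +135), 96 wide, z up; origin on the table under the bay's middle. Lip at its -x end (pointing roughly away from the robot), latch and button at +x (near end). Seated, the pack's axes match, its middle over this origin within 2 mm, underside 30 and top 80 mm above the table. It cannot go in flat: the lip covers the toe, the latch the heel.
- bay_floor (a point): Middle of the charger's bay floor, 30 mm above the table, straight above the charger's origin; axes as the charger. Side guides with inner faces at y = +-28 (3 mm clear each side), x -44 to +44, flared outwards to about 43 mm above the table. Heel stop face at x = +60, top 36 mm above the table.
- lip_edge (a point): Middle of the orange lip's free edge, lower side: charger x = -53, 40 mm above the table, so 10 mm above the bay floor; axes as the charger. Lip 80 mm wide, 6 thick; under it a slot whose back wall is at charger x = -62. With the toe fully in, the pack may tilt up to about 25 degrees; 15 to 20 is comfortable. Its heel comes down on the latch at about 10 degrees.
- latch (a joint): Sprung orange latch over the heel end: slides along charger +x, 0 = closed, to 0.012 m. Closed: nose tip at charger x = +52, 40 wide, underside 38 mm above the table; upper face slopes up and away from 42 to 56. Spring 5 N + 0.3 N/mm. Pack weight alone does not open it: press the heel end of the pack's top (about 7-20 N) until the ledge passes (latch 6-8 mm back) and it snaps shut.
- start (a joint): Green spring push button on the charger's rear deck, 0 = up, 0.006 m = fully down (about 5 N).
- start_top (a point): Centre of the start button's top face (28 mm across), presses straight down; on the charger's middle line 112 mm from its origin along +x.
- bottle_a: Bystander: black polish bottle with red cap, 60 mm across, 135 mm tall, origin at centre of its underside.
- bottle_b: Bystander: black polish bottle with black cap, 60 mm across, 135 mm tall, origin at centre of its underside.
- carton: Bystander: yellow abrasive carton, 80 x 120 x 60 mm tall, origin at centre of its underside.
- tape: Bystander: blue tape roll lying flat, 90 mm across, 25 mm tall, origin at centre of its underside.
Not all that is in view belongs to the job. Leave any yellow look-alike of the charger alone. Leave any turquoise look-alike of the part that bears pack_center alone.

How it is judged:
By the outcome, as a careful person would: the job done as asked, in the order asked, and still so for the second after the job is handed in, with the robot touching nothing.
It also fails if it takes over 70 s, if anything falls off the work surface, if the arm or the gripper's body presses on something with over 40 N, if the wrist force passes 120 N, or if a joint passes its speed limit or range.

## Working session

There is one attempt and no reset: what is moved stays moved. The work goes in short steps, Python scripts to look and compute and a shell command to move; the robot and the scene stay as the last step left them, time stands still between calls to the robot, and variables do not carry over. Pictures are saved under pics/ and viewed, about 8 in all and at most 12, crops included, and the job is handed in when it is done.

```bash
ls; mkdir -p pics; python3 - <<'E'
from rig import sensors, eyes, ctrl
import cv2,numpy as np
s=sensors.state();print(s['position'],s['tool_rot'],s['grip_width'],ctrl.pinch_z)
for n in ["scene","side"]:
    c=eyes.camera(n);cv2.imwrite(f"pics/{n}0.png",c["image"]);print(n,c["K"],c["world_from_camera"])
c=eyes.camera("wrist");print(c["K"],c["mount"]);cv2.imwrite("pics/wrist0.png",c["image"])
E
```

```text
pics
[ 0.15483356 -0.55326217  0.23042245] [-6.28655999e-04  7.96683798e-01 -6.04395682e-01 -6.25615653e-04] 0.08532447402612856 0.0187
scene [[481.15783352   0.         280.61837408]
 [  0.         481.15783352 210.85652684]
 [  0.           0.           1.        ]] [[ 0.74161062  0.44491025 -0.5020643   1.23344828]
 [ 0.67045279 -0.46646128  0.57698087 -0.85311746]
 [ 0.02251115 -0.76450555 -0.64422396  0.94490554]
 [ 0.          0.          0.          1.        ]]
side [[459.16691497   0.         278.98533469]
 [  0.         459.16691497 210.33327969]
 [  0.           0.           1.        ]] [[-0.83300766 -0.29570984  0.46760445  0.00620216]
 [-0.55323189  0.43647039 -0.70952665  0.79795127]
 [ 0.00571851 -0.84973484 -0.52717929  0.69331745]
 [ 0.          0.          0.          1.        ]]
[[325.1922621    0.         270.7714471 ]
 [  0.         325.1922621  211.48509611]
 [  0.           0.           1.        ]] [[ 9.99999367e-01 -8.71823745e-04 -7.11222430e-04  8.38468491e-04]
 [ 1.03707364e-03  9.59369581e-01  2.82150548e-01 -7.17027003e-02]
 [ 4.36339617e-04 -2.82151107e-01  9.59369878e-01 -1.42548989e-01]
 [ 0.00000000e+00  0.00000000e+00  0.00000000e+00  1.00000000e+00]]
```

View pics/scene0.png

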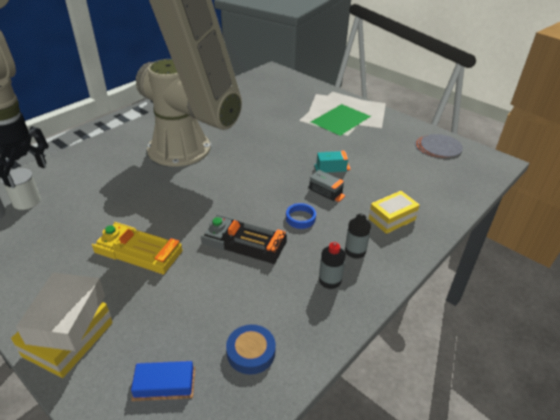

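View pics/side0.png

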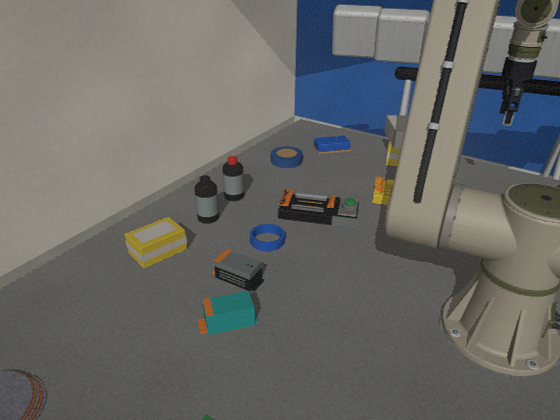

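The scene view has two candidates for each item:
- **Pack:** grey/black with an orange stripe at scene (326,185), side (238,268). The turquoise look-alike is at (332,160).
- **Charger:** black at (245,240), with the lip near (275,240) and the button at (217,222). The yellow look-alike is at (137,247).

By the description I choose the grey/black pack and the black charger. Next I locate both roughly.

```bash
cat > h.py <<'E'
from rig import sensors, eyes, ctrl
import cv2,numpy as np
from scipy.spatial.transform import Rotation as R
def pose(s=None):
    s=s or sensors.state();q=s['tool_rot'];T=np.eye(4)
    T[:3,:3]=R.from_quat([q[1],q[2],q[3],q[0]]).as_matrix();T[:3,3]=s['position'];return T
def shot(n,save):
    T=pose();c=eyes.camera(n)
    c['T']=T@c['mount'] if n=='wrist' else c['world_from_camera'];c['n']=n
    cv2.imwrite(f'pics/{save}.png',c['image']);np.savez(f'pics/{save}.npz',T=c['T'],K=c['K'],n=n);return c
def ray(c,u,v):
    K=c['K'];a=np.array([(u-K[0,2])/K[0,0],(v-K[1,2])/K[1,1]])
    if str(c['n'])=='wrist':
        r=np.linalg.norm(a);d=np.array([*(a/max(r,1e-9)*np.sin(r)),np.cos(r)])
    else: d=np.array([*a,1.])
    return c['T'][:3,3],c['T'][:3,:3]@d
def onz(c,u,v,z):
    o,d=ray(c,u,v);return o+d*(z-o[2])/d[2]
def proj(c,P):
    p=np.linalg.inv(c['T'])@np.array([*P,1.]);p=p[:3]
    if str(c['n'])=='wrist':
        r=np.hypot(*p[:2]);th=np.arctan2(r,p[2]);a=p[:2]/r*th
    else:a=p[:2]/p[2]
    return a*c['K'][0,0]+c['K'][:2,2]
def blobs(img,lo,hi,amin=30):
    m=cv2.inRange(cv2.cvtColor(img,cv2.COLOR_BGR2HSV),lo,hi)
    n,l,st,ce=cv2.connectedComponentsWithStats(m)
    return [(ce[i].round(1),st[i]) for i in range(1,n) if st[i][4]>=amin],l
E
python3 - <<'E'
from h import *
c=shot('scene','s1')
for nm,u,v,z in [('packtop',324,180,.05),('button',217,221,.05),('lip',277,241,.043),('tape',300,215,.012),('botA',331,283,0),('botB',357,252,0),('turq',332,160,.05)]:print(nm,onz(c,u,v,z).round(3))
c=shot('side','d1')
for nm,u,v,z in [('packtop',240,262,.05),('button',350,202,.05),('lip',287,198,.043),('tape',268,237,.012)]:print(nm,onz(c,u,v,z).round(3))
E
```

```text
packtop [0.534 0.154 0.05 ]
button [ 0.436 -0.208  0.05 ]
lip [ 0.608 -0.146  0.043]
tape [0.561 0.008 0.012]
botA [ 0.787 -0.132  0.   ]
botB [ 0.77   0.008 -0.   ]
turq [0.484 0.26  0.05 ]
packtop [0.527 0.165 0.05 ]
button [ 0.44  -0.213  0.05 ]
lip [ 0.601 -0.145  0.043]
tape [0.562 0.005 0.012]
```

```bash
python3 -m pendant '[{"x":-0.7,"y":-0.65},{"x":-0.7,"y":-0.65},{"x":-0.7,"y":-0.65},{"x":-0.7,"y":-0.65},{"x":-0.7,"y":-0.65},{"x":-0.7,"y":-0.65},{"x":-0.7,"y":-0.65}]'; python3 -m pendant '[{"x":-0.7,"y":-0.65},{"x":-0.7,"y":-0.65},{"x":-0.7,"y":-0.65},{"x":-0.7,"y":-0.65},{"x":-0.7,"y":-0.65},{"x":-0.7,"y":-0.65},{"z":-0.3},{}]'
python3 - <<'E'
from h import *
print(sensors.state()['position'],sensors.state()['q']); c=shot('wrist','w1')
E
```

```text
[ 0.15487011 -0.55352724  0.23086519] [-1.43763385e+00  3.13617011e-01  4.55612922e-02  1.30358242e+00
  2.53950543e-05  1.43120378e+00]invalid input
invalid input
```

View pics/w1.png

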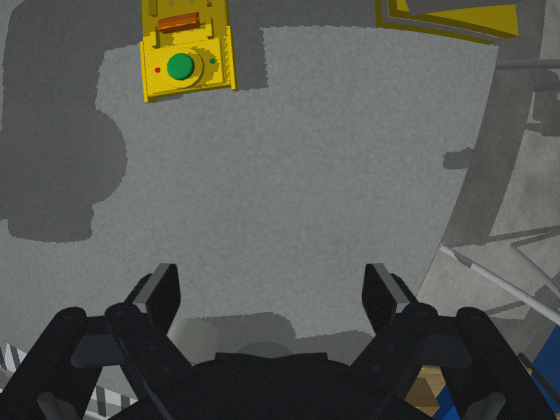

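That picture shows the start pose with the yellow look-alike at (185,50); the move was refused. I'll try rows with every key filled in.

```bash
python3 -m pendant '[{"x":-0.7,"y":-0.65,"z":0,"spin":0,"fingers":85},{"x":-0.7,"y":-0.65,"z":0,"spin":0,"fingers":85},{"x":-0.7,"y":-0.65,"z":0,"spin":0,"fingers":85},{"x":-0.7,"y":-0.65,"z":0,"spin":0,"fingers":85},{"x":-0.7,"y":-0.65,"z":0,"spin":0,"fingers":85},{"x":-0.7,"y":-0.65,"z":0,"spin":0,"fingers":85},{"x":-0.7,"y":-0.65,"z":0,"spin":0,"fingers":85}]'
```

```text
time_s: 1.18
position: [0.3392, -0.1955, 0.2315]
tool_rot: [0.0, 0.797, -0.605, 0.001]
wrist_force: [0.6, -0.0, 0.2]
grip_width: 0.0847
```

```bash
python3 -m pendant '[{"x":-0.7,"y":-0.65,"z":0,"spin":0,"fingers":85},{"x":-0.7,"y":-0.65,"z":0,"spin":0,"fingers":85},{"x":-0.7,"y":-0.65,"z":0,"spin":0,"fingers":85},{"x":-0.7,"y":-0.65,"z":0,"spin":0,"fingers":85},{"x":-0.7,"y":-0.65,"z":0,"spin":0,"fingers":85},{"x":-0.7,"y":-0.65,"z":-0.3,"spin":0,"fingers":85},{"x":0,"y":0,"z":0,"spin":0,"fingers":85}]'
python3 - <<'E'
from h import *
print(sensors.state()['position'],sensors.state()['q']); c=shot('wrist','w2')
E
```

```text
time_s: 2.05
position: [0.4979, 0.1118, 0.25]
tool_rot: [-0.001, 0.798, -0.602, 0.001]
wrist_force: [-0.6, -0.5, -0.4]
grip_width: 0.0851
[0.49786634 0.11182674 0.25000604] [ 6.32733996e-02  1.80196270e-01 -8.23818166e-02  1.30568097e+00
  4.07344225e-04  2.92655330e+00]
```

View pics/w2.png

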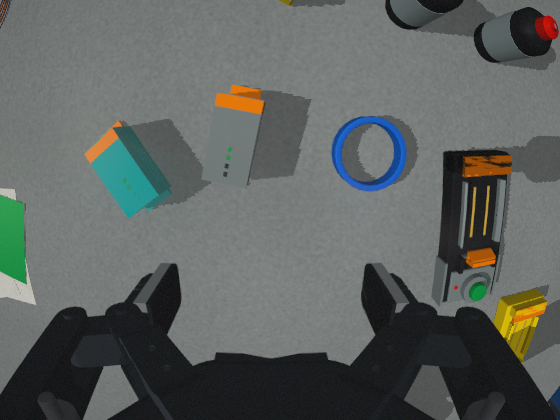

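The wrist view shows the grey pack at (235,140) with its toe up at (245,90), and the turquoise look-alike at (128,168). The black charger is at (478,225), lip (488,165), latch (481,257), button (478,291). Here is one close crop of the choice with outlines.

```bash
python3 - <<'E'
from h import *
im=cv2.imread('pics/w2.png')
a=cv2.resize(im[75:200,185:285],None,fx=4,fy=4,interpolation=cv2.INTER_CUBIC)
b=cv2.resize(im[140:310,425:525],None,fx=3.5,fy=3.5,interpolation=cv2.INTER_CUBIC)
H=max(a.shape[0],b.shape[0]);o=np.zeros((H,a.shape[1]+b.shape[1],3),np.uint8);o[:a.shape[0],:a.shape[1]]=a;o[:b.shape[0],a.shape[1]:]=b
cv2.imwrite('pics/crop1.png',o)
for nm,lo,hi in [('orange',(5,150,120),(20,255,255)),('green',(50,120,50),(85,255,255))]:
  bl,l=blobs(im,lo,hi,15)
  for ce,st in bl:
    pts=np.argwhere(l==l[int(ce[1]),int(ce[0])])[:,::-1].astype(np.float32)
    print(nm,ce,st.tolist(),cv2.boxPoints(cv2.minAreaRect(pts)).round(1).tolist())
E
```

```text
orange [241.2  99.4] [215, 85, 49, 30, 924] [[214.39999389648438, 105.0], [219.0, 81.4000015258789], [266.0, 90.5], [261.3999938964844, 114.0999984741211]]
orange [117.4 124.3] [112, 121, 10, 6, 36] [[112.0, 121.0], [121.0, 121.0], [121.0, 126.0], [112.0, 126.0]]
orange [101.1 145.2] [85, 129, 33, 34, 403] [[83.0999984741211, 154.60000610351562], [111.5, 128.3000030517578], [118.69999694824219, 136.10000610351562], [90.30000305175781, 162.39999389648438]]
orange [501.7 158.7] [490, 155, 22, 8, 121] [[489.79998779296875, 156.1999969482422], [511.0, 155.0], [511.3999938964844, 161.39999389648438], [490.20001220703125, 162.5]]
orange [483.2 168.1] [463, 157, 48, 20, 568] [[463.0, 157.0], [510.0, 157.0], [510.0, 176.0], [463.0, 176.0]]
orange [480.4 257.7] [466, 248, 30, 20, 444] [[464.29998779296875, 252.1999969482422], [493.3999938964844, 247.0], [496.29998779296875, 263.3999938964844], [467.20001220703125, 268.6000061035156]]
orange [527.7 313.9] [511, 302, 36, 22, 231] [[-0.0, 0.0], [559.0, 0.0], [559.0, 419.0], [0.0, 419.0]]
green [123.8 180.1] [122, 178, 5, 5, 17] [[121.4000015258789, 178.8000030517578], [124.19999694824219, 177.39999389648438], [126.19999694824219, 181.39999389648438], [123.4000015258789, 182.8000030517578]]
green [128.2 186.6] [126, 184, 5, 6, 18] [[125.5, 186.5], [128.0, 184.0], [131.0, 187.0], [128.5, 189.5]]
green [ 11.9 238.6] [0, 195, 27, 89, 1915] [[-2.799999952316284, 195.10000610351562], [22.600000381469727, 194.10000610351562], [26.0, 283.0], [0.5, 284.0]]
green [477.3 291.2] [469, 282, 18, 19, 252] [[465.0, 292.0], [478.0, 279.0], [489.0, 290.0], [476.0, 303.0]]
```

View pics/crop1.png

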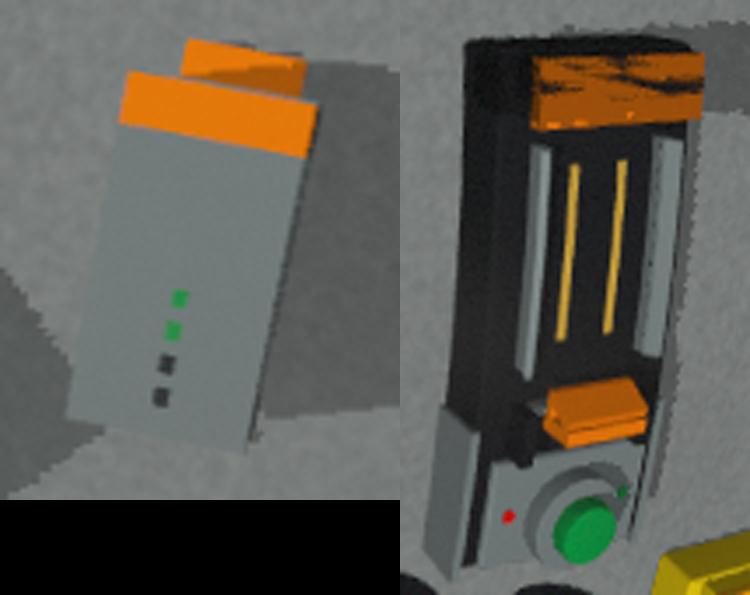

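The crop confirms the pick: grey pack with orange stripe and toe, LEDs toward the heel. Its top-face corners are about (217,93), (264.5,101), (246.5,188) and (201.5,179.5).

```bash
cat >> h.py <<'E'
def plan(x,y,z,yaw):
    "delta to TCP target (yaw deg: direction of tool x, tool down) in pendant units, shifts in present tool axes"
    T=pose();d=T[:3,:3].T@(np.array([x,y,z])-T[:3,3])
    a=np.degrees(np.arctan2(T[1,0],T[0,0]));s=-(yaw-a)
    s=(s+180)%360-180
    print('tool yaw',a.round(2),'shift units',(d/.06).round(2),'spin units',round(s/10,2),'q',sensors.state()['q'][5].round(3))
def load(save):
    z=np.load(f'pics/{save}.npz');return dict(T=z['T'],K=z['K'],n=str(z['n']),image=cv2.imread(f'pics/{save}.png'))
E
python3 - <<'E'
from h import *
c=load('w2')
FL,FR,BR,BL=[onz(c,u,v,.05) for u,v in [(216.8,93),(264.5,101),(246.5,188),(201.5,179.5)]]
print('len',np.linalg.norm(FL-BL),np.linalg.norm(FR-BR),'wid',np.linalg.norm(FL-FR),np.linalg.norm(BL-BR))
m=(FL+FR+BR+BL)/4;hx=(BL+BR-FL-FR);yaw=np.degrees(np.arctan2(hx[1],hx[0]));w=FR-FL;print('blockmid',m,'heel yaw',yaw,'width dir',np.degrees(np.arctan2(w[1],w[0])))
u=np.array([np.cos(np.radians(yaw)),np.sin(np.radians(yaw)),0]);print('center',m-.002*u)
d=load('s1');e=load('d1')
for n,cc in (('scene',d),('side',e)):print(n,proj(cc,m))
b=onz(c,477.3,291.2,.05);print('button z.05',b)
lip=[onz(c,u,v,.046) for u,v in [(425+(532-400)/3.5,140+132/3.5),(425+(703-400)/3.5,140+119/3.5)]];print('lip edge',lip,np.linalg.norm(lip[0]-lip[1]))
plan(m[0],m[1],.1,yaw+90);plan(m[0],m[1],.1,yaw-90)
E
```

```text
len 0.09448978143488138 0.09484564503723873 wid 0.050736145039109684 0.05005974658920708
blockmid [0.53404308 0.16415437 0.05      ] heel yaw -175.89414486583885 width dir -85.01430851567314
center [0.53603794 0.16429757 0.05      ]
scene [326.11008735 178.60269374]
side [237.86945726 260.84398433]
button z.05 [ 0.43736543 -0.21246695  0.05      ]
lip edge [array([ 0.57519149, -0.11099004,  0.046     ]), array([ 0.60645218, -0.1892578 ,  0.046     ])] 0.08427973147422568
tool yaw -74.16 shift units [-0.7  -0.85  2.49] spin units 1.17 q 2.926
tool yaw -74.16 shift units [-0.7  -0.85  2.49] spin units -16.83 q 2.926
```

```bash
python3 -m pendant '[{"x":0,"y":0,"z":0,"spin":-1,"fingers":85},{"x":0,"y":0,"z":0,"spin":-1,"fingers":85},{"x":0,"y":0,"z":0,"spin":-1,"fingers":85},{"x":0,"y":0,"z":0,"spin":-1,"fingers":85},{"x":0,"y":0,"z":0,"spin":-1,"fingers":85},{"x":0,"y":0,"z":0,"spin":-1,"fingers":85},{"x":0,"y":0,"z":0,"spin":-1,"fingers":85},{"x":0,"y":0,"z":0,"spin":-1,"fingers":85},{"x":0,"y":0,"z":0,"spin":-1,"fingers":85}]'
python3 -m pendant '[{"x":0,"y":0,"z":0,"spin":-1,"fingers":85},{"x":0,"y":0,"z":0,"spin":-1,"fingers":85},{"x":0,"y":0,"z":0,"spin":-1,"fingers":85},{"x":0,"y":0,"z":0,"spin":-1,"fingers":85},{"x":0,"y":0,"z":0,"spin":-1,"fingers":85},{"x":0,"y":0,"z":0,"spin":-1,"fingers":85},{"x":0,"y":0,"z":0,"spin":-1,"fingers":85},{"x":0,"y":0,"z":0,"spin":-0.9,"fingers":85},{"x":0,"y":0,"z":0,"spin":0,"fingers":85}]'
python3 -c "
from h import *
plan(.518,.163,.018,94.6)"
```

```text
time_s: 3.22
position: [0.4951, 0.107, 0.2489]
tool_rot: [0.0, 0.99, 0.138, -0.001]
wrist_force: [0.3, -0.0, 0.5]
grip_width: 0.0848
time_s: 4.35
position: [0.4953, 0.1073, 0.249]
tool_rot: [-0.0, 0.679, 0.734, -0.0]
wrist_force: [0.2, 0.2, -0.3]
grip_width: 0.0853
tool yaw 94.42 shift units [0.9  0.45 3.85] spin units -0.02 q -0.022
```

```bash
python3 -m pendant '[{"x":0.45,"y":0.22,"z":0.4,"spin":0,"fingers":85},{"x":0.45,"y":0.23,"z":0.4,"spin":0,"fingers":85},{"x":0,"y":0,"z":0.8,"spin":0,"fingers":85},{"x":0,"y":0,"z":0.6,"spin":0,"fingers":85},{"x":0,"y":0,"z":0,"spin":0,"fingers":85}]'
python3 - <<'E'
from h import *
plan(.518,.163,.018,94.6);c=shot('wrist','w3')
E
```

```text
time_s: 4.97
position: [0.5157, 0.1635, 0.1144]
tool_rot: [-0.002, 0.679, 0.734, -0.003]
wrist_force: [0.0, -0.3, 0.9]
grip_width: 0.085
tool yaw 94.44 shift units [-0.01  0.05  1.61] spin units -0.02 q 0.081
```

View pics/w3.png

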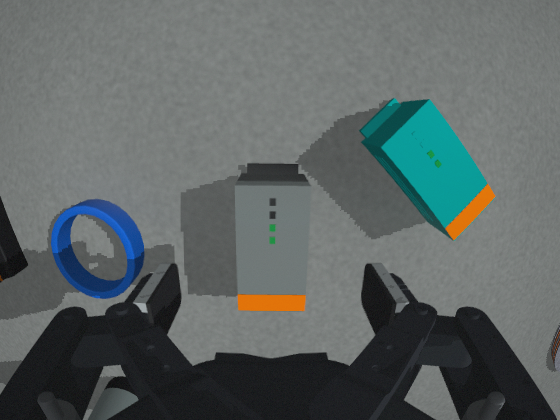

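The pack (272,245) is centred between the pads with its toe stripe down at (272,302). The turquoise part (430,170) and the ring (98,248) are clear of the fingers. Now I descend and grip.

```bash
python3 -m pendant '[{"x":0,"y":0.05,"z":0.6,"spin":0,"fingers":85},{"x":0,"y":0,"z":0.6,"spin":0,"fingers":85},{"x":0,"y":0,"z":0.4,"spin":0,"fingers":85},{"x":0,"y":0,"z":0,"spin":0,"fingers":85},{"x":0,"y":0,"z":0,"spin":0,"fingers":40},{"x":0,"y":0,"z":0,"spin":0,"fingers":40},{"x":0,"y":0,"z":0,"spin":0,"fingers":40},{"x":0,"y":0,"z":0,"spin":0,"fingers":40}]' 20
python3 -m pendant '[{"x":0,"y":0,"z":0,"spin":0,"fingers":40},{"x":0,"y":0,"z":-0.3,"spin":0,"fingers":40},{"x":0,"y":0,"z":-0.6,"spin":0,"fingers":40},{"x":0,"y":0,"z":-0.6,"spin":0,"fingers":40},{"x":0,"y":0,"z":-0.5,"spin":0,"fingers":40},{"x":0,"y":0,"z":0,"spin":0,"fingers":40}]'
python3 - <<'E'
from h import *
c=shot('side','d2');i=c['image'][120:320,140:360]
cv2.imwrite('pics/d2c.png',cv2.resize(i,None,fx=2.5,fy=2.5,interpolation=cv2.INTER_CUBIC))
c=shot('wrist','w4')
for ce,st in blobs(c['image'],(5,150,120),(20,255,255),15)[0]: print(ce,st)
E
```

```text
time_s: 6.02
position: [0.5232, 0.1649, 0.0232]
tool_rot: [0.001, 0.678, 0.735, 0.001]
wrist_force: [0.1, -1.2, 6.7]
grip_width: 0.0497
time_s: 6.78
position: [0.5231, 0.1652, 0.1435]
tool_rot: [0.001, 0.678, 0.735, 0.002]
wrist_force: [0.3, 0.5, -4.0]
grip_width: 0.0498
[452.9 195.4] [430 170  47  51 791]
[  4.3 255.7] [  0 242  12  27 228]
[555.7 305.7] [552 300   8  13  15]
[555.4 314.7] [552 308   8  14  15]
```

View pics/d2c.png

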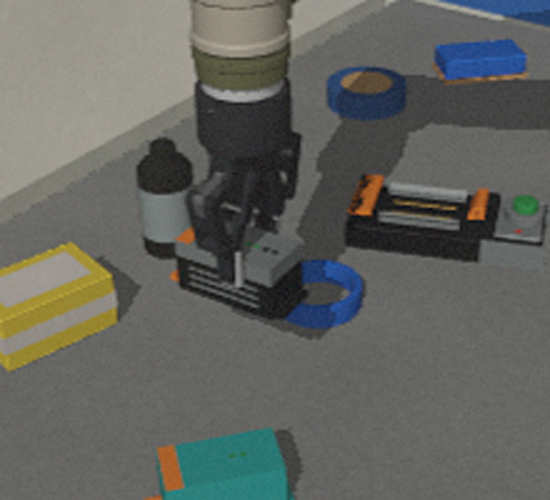

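The pack is held (weight about 4 N) and lifted, and no bystander has moved. I check its tilt in the grip from the wrist image by comparing the heel's top edge with the level prediction.

```bash
python3 - <<'E'
from h import *
c=load('w4');T=pose()
def pr(y,z):return proj(c,(T@np.array([0,y,z,1]))[:3]).round(1)
# pivot at grasp: rotate pack by heel-up t about grasp (pack x 13, z ~ .042 => tool z -.019)
for t in (0,5,10,15,20):
    a=np.radians(t);out=[]
    for px,pz in ((50,50),(50,6),(58,6)):
        dx,dz=px-13,pz-45; X=dx*np.cos(a)-dz*np.sin(a);Z=dx*np.sin(a)+dz*np.cos(a)
        out.append(pr(-X/1e3,-.019-Z/1e3-.003))
    print(t,*out)
g=cv2.cvtColor(c['image'],cv2.COLOR_BGR2GRAY);print([ (v,int(g[v,262:282].mean())) for v in range(100,330,4)])
E
```

```text
0 [272.6 209. ] [272.1 185. ] [272.1 169.3]
5 [272.6 213. ] [272.1 179.9] [272.1 164.1]
10 [272.7 217.8] [272.1 175.3] [272.2 159.4]
15 [272.7 223.6] [272.2 171.2] [272.2 155.3]
20 [272.8 230.2] [272.2 167.7] [272.2 151.8]
[(100, 138), (104, 135), (108, 136), (112, 137), (116, 137), (120, 138), (124, 138), (128, 136), (132, 137), (136, 135), (140, 138), (144, 136), (148, 137), (152, 139), (156, 139), (160, 139), (164, 137), (168, 137), (172, 52), (176, 58), (180, 59), (184, 59), (188, 58), (192, 54), (196, 53), (200, 52), (204, 85), (208, 84), (212, 82), (216, 128), (220, 128), (224, 128), (228, 128), (232, 128), (236, 95), (240, 84), (244, 85), (248, 110), (252, 128), (256, 129), (260, 87), (264, 86), (268, 84), (272, 128), (276, 128), (280, 117), (284, 117), (288, 118), (292, 90), (296, 87), (300, 83), (304, 83), (308, 90), (312, 90), (316, 90), (320, 89), (324, 89), (328, 89)]
```

```bash
python3 - <<'E'
from h import *
cs=[load(n) for n in('w2','s1','d1')]
g=[]
for c,guess in zip(cs,[(477,291),(217,221),(350,202)]):
    b,_=blobs(c['image'],(50,100,40),(85,255,255),6)
    ce=min((x[0] for x in b),key=lambda p:np.hypot(*(p-guess)));g.append(ce);print(ce)
A=np.zeros((3,3));bb=np.zeros(3)
for c,p in zip(cs,g):
    o,d=ray(c,*p);d/=np.linalg.norm(d);M=np.eye(3)-np.outer(d,d);A+=M;bb+=M@o
P=np.linalg.solve(A,bb);print('button tri',P,[ (proj(c,P)-p).round(1) for c,p in zip(cs,g)])
c=cs[0]
for nm,u,v,z in [('latch',480.5,251,.042),('rodL top',425+(575-400)/3.5,140+165/3.5,.03),('rodL bot',425+(561-400)/3.5,140+340/3.5,.03),('rodR top',425+(622-400)/3.5,140+160/3.5,.03),('rodR bot',425+(608-400)/3.5,140+333/3.5,.03)]:print(nm,onz(c,u,v,z).round(4))
plan(.6451,-.1286,.15,112)
E
```

```text
[477.2 291.1]
[216.9 221. ]
[349.8 201.6]
button tri [ 0.43868514 -0.20966811  0.05291912] [array([ 0.2, -0. ]), array([ 0. , -0.1]), array([0. , 0.1])]
latch [ 0.4929 -0.1901  0.042 ]
rodL top [ 0.5704 -0.1469  0.03  ]
rodL bot [ 0.505  -0.1729  0.03  ]
rodR top [ 0.5795 -0.1688  0.03  ]
rodR bot [ 0.5138 -0.1957  0.03  ]
tool yaw 94.63 shift units [-5.04  1.67 -0.16] spin units -1.74 q 0.079
```

```bash
python3 -m pendant '[{"x":0,"y":0,"z":-0.15,"spin":-0.87,"fingers":40},{"x":0,"y":0,"z":0,"spin":-0.87,"fingers":40},{"x":-0.35,"y":0,"z":0,"spin":0,"fingers":40},{"x":-0.7,"y":0.05,"z":0,"spin":0,"fingers":40},{"x":-0.8,"y":0,"z":0,"spin":0,"fingers":40},{"x":-0.8,"y":0,"z":0,"spin":0,"fingers":40},{"x":-0.8,"y":0,"z":0,"spin":0,"fingers":40},{"x":-0.8,"y":0,"z":0,"spin":0,"fingers":40},{"x":-0.7,"y":0,"z":0,"spin":0,"fingers":40},{"x":-0.35,"y":0,"z":0,"spin":0,"fingers":40}]'
python3 -m pendant '[{"x":0,"y":0,"z":0,"spin":0,"fingers":40}]'
python3 - <<'E'
from h import *
c=shot('wrist','w5');plan(.645,-.128,.15,112)
E
```

```text
time_s: 8.12
position: [0.643, -0.1307, 0.1473]
tool_rot: [-0.002, 0.56, 0.829, -0.001]
wrist_force: [-0.2, 0.7, -4.3]
grip_width: 0.0493
time_s: 8.25
position: [0.643, -0.1298, 0.148]
tool_rot: [-0.002, 0.56, 0.829, -0.0]
wrist_force: [-0.2, 0.1, -3.6]
grip_width: 0.0495
tool yaw 111.99 shift units [-0.01  0.04 -0.03] spin units -0.0 q -0.704
```

View pics/w5.png

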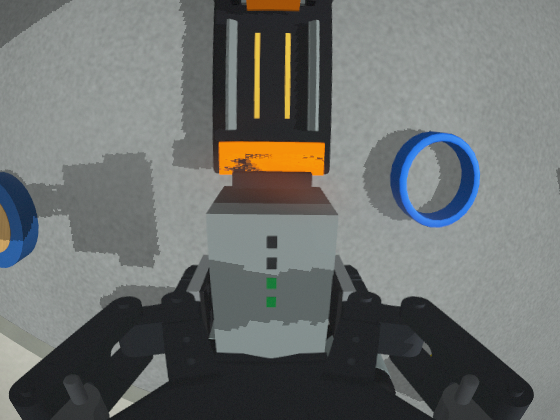

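The view shows the charger's yellow contacts at columns 257/288, the lip's free edge near row 143 and the pack heel at (272,185), all in line. I refine the charger pose from it.

```bash
python3 - <<'E'
from h import *
c=load('w5');im=c['image']
m=cv2.inRange(cv2.cvtColor(im,cv2.COLOR_BGR2HSV),(18,100,120),(32,255,255))
n,l,st,ce=cv2.connectedComponentsWithStats(m)
L=[]
for i in range(1,n):
    if st[i][4]>100:
        x,y,w,h,a=st[i];t=[onz(c,x+w/2-.5,y,.031),onz(c,x+w/2-.5,y+h,.031)];L.append(t);print(st[i],t,np.degrees(np.arctan2(*(t[1]-t[0])[1::-1])),np.linalg.norm(t[1]-t[0]))
print('rod mid',np.mean(L,axis=(0,1)))
bl,_=blobs(im,(5,150,120),(20,255,255),100)
for b in bl:print(b)
e=[onz(c,219.5,142.5,.046),onz(c,329,142.5,.046)];print('lip',e,(e[0]+e[1])/2,np.linalg.norm(e[0]-e[1]),np.degrees(np.arctan2(*(e[0]-e[1])[1::-1])))
u=np.array([.927,.3746,0]);print('origin from lip',(e[0]+e[1])/2-.053*u)
g=cv2.cvtColor(im,cv2.COLOR_BGR2GRAY)
for a in(272,):print([(v,int(g[v,a-12:a-4].mean())) for v in range(165,225,3)])
E
```

```text
[254  33   7  86 500] [array([ 0.51530678, -0.19324046,  0.031     ]), array([ 0.58066932, -0.16703563,  0.031     ])] 21.846595401876552 0.07041984925422538
[285  33   6  86 481] [array([ 0.50630812, -0.17096439,  0.031     ]), array([ 0.57169699, -0.14472242,  0.031     ])] 21.866655069838366 0.07045810992346989
[296 154  28  14 192] [array([ 0.59093478, -0.11772276,  0.031     ]), array([ 0.60144232, -0.11324828,  0.031     ])] 23.065982564433643 0.011420568944683653
[  0 205  10  47 346] [array([ 0.74663104, -0.39700932,  0.031     ]), array([ 0.80508811, -0.39365249,  0.031     ])] 3.2865410978959315 0.058553365894142125
rod mid [ 0.61475968 -0.21219947  0.031     ]
(array([272.9,   4.3]), array([246,   0,  54,  10, 516], dtype=int32))
(array([271.9, 156.1]), array([ 218,  141,  107,   34, 3147], dtype=int32))
lip [array([ 0.6071523, -0.1864347,  0.046    ]), array([ 0.57624393, -0.10967537,  0.046     ])] [ 0.59169812 -0.14805503  0.046     ] 0.08274854336476299 -68.06703254371506
origin from lip [ 0.54256712 -0.16790883  0.046     ]
[(165, 158), (168, 158), (171, 73), (174, 67), (177, 68), (180, 68), (183, 69), (186, 69), (189, 63), (192, 62), (195, 61), (198, 59), (201, 57), (204, 84), (207, 83), (210, 81), (213, 81), (216, 141), (219, 141), (222, 142)]
```

```bash
python3 -m pendant '[{"x":0,"y":0,"z":0.6,"spin":0,"fingers":40},{"x":0,"y":0,"z":0.6,"spin":0,"fingers":40},{"x":0,"y":0,"z":0.08,"spin":0,"fingers":40},{"x":0,"y":0,"z":0.05,"spin":0,"fingers":40},{"x":0,"y":0,"z":0.05,"spin":0,"fingers":40},{"x":0,"y":0,"z":0.05,"spin":0,"fingers":40},{"x":0,"y":0,"z":0,"spin":0,"fingers":40}]'
cat > tilt.py <<'E'
from h import *
import sys
c=shot('wrist',sys.argv[1]);T=pose();g=cv2.cvtColor(c['image'],cv2.COLOR_BGR2GRAY)
p=g[:,258:268].mean(1);print([(v,int(p[v])) for v in range(120,300,3)])
E
python3 tilt.py w6
```

```text
time_s: 9.18
position: [0.6463, -0.1287, 0.0673]
tool_rot: [0.003, 0.559, 0.829, 0.002]
wrist_force: [2.5, 4.0, 6.1]
grip_width: 0.0496
[(120, 43), (123, 42), (126, 42), (129, 43), (132, 42), (135, 43), (138, 43), (141, 43), (144, 65), (147, 164), (150, 164), (153, 164), (156, 164), (159, 164), (162, 163), (165, 162), (168, 66), (171, 64), (174, 66), (177, 68), (180, 68), (183, 69), (186, 66), (189, 62), (192, 61), (195, 60), (198, 58), (201, 56), (204, 76), (207, 89), (210, 87), (213, 88), (216, 88), (219, 151), (222, 150), (225, 150), (228, 151), (231, 151), (234, 151), (237, 151), (240, 134), (243, 134), (246, 135), (249, 135), (252, 149), (255, 150), (258, 151), (261, 135), (264, 135), (267, 134), (270, 131), (273, 113), (276, 107), (279, 106), (282, 104), (285, 104), (288, 103), (291, 106), (294, 106), (297, 106)]
```

Contact has been made and the pack is starting to turn in the grip. I continue down gently.

```bash
python3 -m pendant '[{"x":0,"y":0,"z":0.07,"spin":0,"fingers":40},{"x":0,"y":0,"z":0.07,"spin":0,"fingers":40},{"x":0,"y":0,"z":0,"spin":0,"fingers":40}]'; python3 tilt.py w7
```

```text
time_s: 9.6
position: [0.6492, -0.1285, 0.0603]
tool_rot: [0.005, 0.558, 0.83, 0.003]
wrist_force: [7.4, 5.4, 8.6]
grip_width: 0.0495
[(120, 44), (123, 44), (126, 44), (129, 43), (132, 45), (135, 44), (138, 44), (141, 161), (144, 168), (147, 168), (150, 167), (153, 168), (156, 168), (159, 140), (162, 57), (165, 54), (168, 61), (171, 64), (174, 65), (177, 66), (180, 66), (183, 65), (186, 61), (189, 60), (192, 59), (195, 57), (198, 55), (201, 53), (204, 51), (207, 50), (210, 48), (213, 101), (216, 102), (219, 101), (222, 101), (225, 101), (228, 101), (231, 99), (234, 102), (237, 152), (240, 152), (243, 151), (246, 151), (249, 151), (252, 151), (255, 135), (258, 133), (261, 133), (264, 133), (267, 151), (270, 152), (273, 147), (276, 96), (279, 95), (282, 96), (285, 108), (288, 108), (291, 105), (294, 105), (297, 105)]
```

The heel-up tilt is now about 18°. I lift off and measure the pack in the grip.

```bash
python3 -m pendant '[{"x":0,"y":0,"z":-0.2,"spin":0,"fingers":40},{"x":0,"y":0,"z":-0.4,"spin":0,"fingers":40},{"x":0,"y":0,"z":-0.5,"spin":0,"fingers":40},{"x":0,"y":0,"z":-0.3,"spin":0,"fingers":40},{"x":0,"y":0,"z":0,"spin":0,"fingers":40},{"x":0,"y":0,"z":0,"spin":0,"fingers":40}]'; python3 tilt.py w8
python3 - <<'E'
from h import *
c=shot('side','d8');s=shot('scene','s8')
a=c['image'][130:260,180:360];b=s['image'][150:270,180:380]
a=cv2.resize(a,(780,563),interpolation=cv2.INTER_CUBIC)
cv2.imwrite('pics/d8c.png',a);print(sensors.state()['position'],sensors.state()['tool_rot'])
for ce,st in blobs(s['image'],(5,140,90),(20,255,255),6)[0]:print(ce,st)
E
```

```text
time_s: 10.4
position: [0.6426, -0.1289, 0.1387]
tool_rot: [-0.001, 0.559, 0.829, -0.001]
wrist_force: [0.1, -0.1, -4.6]
grip_width: 0.0494
[(120, 42), (123, 42), (126, 42), (129, 43), (132, 41), (135, 42), (138, 43), (141, 42), (144, 162), (147, 162), (150, 162), (153, 161), (156, 161), (159, 160), (162, 156), (165, 55), (168, 61), (171, 64), (174, 65), (177, 66), (180, 67), (183, 65), (186, 62), (189, 60), (192, 59), (195, 57), (198, 55), (201, 54), (204, 51), (207, 50), (210, 48), (213, 95), (216, 95), (219, 95), (222, 95), (225, 95), (228, 95), (231, 95), (234, 104), (237, 142), (240, 142), (243, 141), (246, 142), (249, 141), (252, 142), (255, 123), (258, 121), (261, 124), (264, 124), (267, 142), (270, 142), (273, 131), (276, 117), (279, 87), (282, 87), (285, 101), (288, 100), (291, 97), (294, 98), (297, 98)]
[ 0.64268665 -0.12864962  0.13853094] [-1.28390039e-03  5.59020475e-01  8.29152697e-01 -5.15371119e-04]
[343.9 154.6] [342 151   5   8  26]
[348.1 167.7] [347 166   3   4   9]
[312.4 218. ] [308 212  10  13  75]
[233.4 227.5] [228 220  12  16 130]
[312.7 231.9] [309 227   9  11  58]
[125.9 236.3] [119 229  15  16 146]
[255.8 234.5] [245 231  22   8  41]
[274.8 240.4] [266 230  19  22 216]
[251.7 239.9] [241 237  23   7  37]
[166.3 250.1] [154 239  25  23 268]
```

View pics/d8c.png

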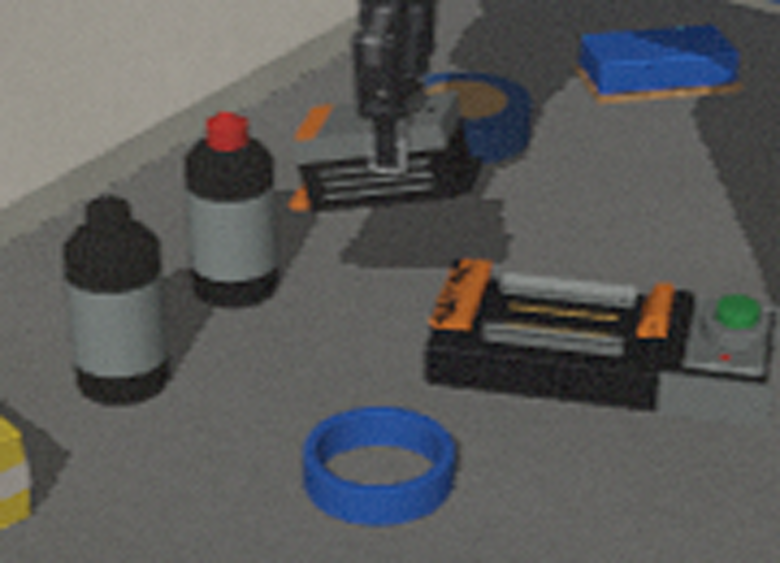

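The side view shows the pack heel-up, toe tongue low at (300,200) in the crop, with the bottles, ring and charger undisturbed. Next I fit its pose in the tool from the image rows and check it against the scene view.

```bash
cat > fit.py <<'E'
from h import *
from scipy.optimize import least_squares
def pk(p,px,py,pz):   # p: centre-underside origin (tool y,z of pack (0,0,0)), tilt deg heel-up -> tool coords
    a=np.radians(p[2]);X=px*np.cos(a)-pz*np.sin(a);Z=px*np.sin(a)+pz*np.cos(a)
    return np.array([-py/1e3,p[0]-X/1e3,p[1]-Z/1e3,1])
def fit(name,T,rows):
    c=load(name)
    f=lambda p:[proj(c,(T@pk(p,*k))[:3])[1]-r for k,r in rows]
    s=least_squares(f,[.013,.023,5],x_scale=[.01,.01,10]);return s.x,s.fun
if __name__=='__main__':
    c=load('w5');M=np.array(eyes.camera('wrist')['mount'])
    for n,l,b,t in [('w5',169.5,202.5,214.5),('w8',163.5,212,235.5)]:
        c=load(n);T=c['T']@np.linalg.inv(M)
        p,r=fit(n,T,[((58,0,6),l),((50,0,25),b),((50,0,50),t)]);print(n,p,np.round(r,2))
        p2,r=fit(n,T,[((58,0,6),l),((50,0,50),t),((58,0,6),l)]);
        for nm,k in [('toe tip',(-60,0,2.5)),('heel bottom',(58,0,0)),('center',(0,0,25))]:print(nm,pk(p,*k)[:3].round(4),(T@pk(p,*k))[:3].round(4))
    for cam,sh in [('scene','s8'),('side','d8')]:
        s=load(sh);print(cam,'toe',proj(s,(T@pk(p,-55,0,4))[:3]),'stripe',proj(s,(T@pk(p,-39,0,50))[:3]))
    for ce,st in blobs(load('d8')['image'],(5,140,90),(20,255,255),6)[0]:print(ce,st)
E
python3 fit.py
```

```text
w5 [ 1.03795514e-03 -5.62500020e-02 -1.05906655e+01] [ 0. -0.  0.]
toe tip [ 0.      0.0596 -0.0697] [ 0.6985 -0.1076  0.2176]
heel bottom [ 0.     -0.056  -0.0456] [ 0.5912 -0.1507  0.1937]
center [ 0.     -0.0036 -0.0808] [ 0.64   -0.1312  0.2288]
w8 [-5.46664211e-03 -9.17698027e-02 -1.38487518e+01] [-0.  0.  0.]
toe tip [ 0.      0.0522 -0.1086] [ 0.6912 -0.1094  0.2472]
heel bottom [ 0.     -0.0618 -0.0779] [ 0.5855 -0.1521  0.2167]
center [ 0.     -0.0115 -0.116 ] [ 0.6322 -0.1332  0.2548]
scene toe [312.3378193  187.38834825] stripe [302.72307919 171.03234992]
side toe [253.64819979 126.36858781] stripe [263.33180913 112.03550616]
[251.7 157.9] [248 154   8   8  30]
[248.7 175.8] [247 174   4   5  15]
[379.2 184. ] [374 177  11  15 125]
[286.5 197.7] [279 190  14  16 125]
[331. 202.] [327 196   9  12  70]
[319.5 203. ] [317 203   6   1   6]
[207.6 306.8] [203 298  10  18 114]
[202.  325.5] [198 318   9  16 100]
[ 30.3 402.8] [ 21 382  15  38  87]
[ 37.3 402.8] [ 29 382  13  38  89]
```

```bash
cat > fit2.py <<'E'
from fit import *
s,d,c=load('s8'),load('d8'),load('w8')
M=np.array([[1,-8.7e-4,-7.1e-4,8.38e-4],[1.04e-3,.95937,.28215,-.0717],[4.4e-4,-.28215,.95937,-.14255],[0,0,0,1]])
T=c['T']@np.linalg.inv(M)
obs=[(c,(58,0,6),(None,163.5),1),(c,(50,0,50),(None,235.5),1),(s,(-39,0,50),(312.4,218.),1),(s,(-54,0,4),(312.7,231.9),1),(d,(-39,0,50),(251.7,157.9),1),(d,(-54,0,4),(248.7,175.8),.3)]
def res(p):
    o=[]
    for cam,k,uv,w in obs:
        q=proj(cam,(T@pk(p,*k))[:3]);o+=[w*(a-b) for a,b in zip(q,uv) if b is not None]
    return o
r=least_squares(res,[.013,.023,15],x_scale=[.01,.01,10],loss='soft_l1');print(r.x,np.round(res(r.x),1))
for nm,k in [('toe tip',(-60,0,2.5)),('toe bottom',(-60,0,0)),('heel bottom',(58,0,0)),('center',(0,0,25))]:print(nm,pk(r.x,*k)[:3].round(4),(T@pk(r.x,*k))[:3].round(4))
E
python3 fit2.py
```

```text
[3.22966170e-03 2.22522276e-02 1.45154190e+01] [ 0.3 -0.1 -0.2 -0.3 -0.6  0.2  0.6  0.3  0.9 -0.6]
toe tip [0.     0.0619 0.0349] [ 0.7005 -0.1071  0.1034]
toe bottom [0.     0.0613 0.0373] [ 0.6999 -0.1073  0.101 ]
heel bottom [ 0.     -0.0529  0.0077] [ 0.5941 -0.1501  0.1311]
center [ 0.      0.0095 -0.0019] [ 0.6521 -0.1267  0.1405]
```

The fit is good (residuals under 1 px): tilt 14.5°, toe tip at tool y +61.9 mm, z +35 mm. I now plan to hover with the toe 8 mm short of the lip edge.

```bash
python3 -c "
from h import *
plan(.5277,-.1747,.1387,111.9)"
```

```text
tool yaw 112.02 shift units [ 0.01 -2.07  0.  ] spin units 0.01 q -0.704
```

```bash
python3 -m pendant '[{"x":0,"y":-0.4,"z":0,"spin":0,"fingers":40},{"x":0,"y":-0.7,"z":0,"spin":0,"fingers":40},{"x":0,"y":-0.6,"z":0,"spin":0,"fingers":40},{"x":0,"y":-0.37,"z":0.2,"spin":0,"fingers":40},{"x":0,"y":0,"z":0.3,"spin":0,"fingers":40},{"x":0,"y":0,"z":0,"spin":0,"fingers":40},{"x":0,"y":0,"z":0,"spin":0,"fingers":40}]'
python3 - <<'E'
from h import *
plan(.5277,-.1747,.069,111.9);shot('wrist','w9');c=shot('scene','s9');d=shot('side','d9')
for k in(c,d):
  for ce,st in blobs(k['image'],(5,140,90),(20,255,255),6)[0]:print(k['n'],ce,st)
a=cv2.resize(c['image'][170:270,190:310],(720,600),interpolation=cv2.INTER_CUBIC);cv2.imwrite('pics/s9c.png',a)
E
```

```text
time_s: 11.48
position: [0.5289, -0.1754, 0.1104]
tool_rot: [0.0, 0.559, 0.829, -0.0]
wrist_force: [1.5, 0.1, -4.7]
grip_width: 0.0497
tool yaw 112.05 shift units [ 0.02 -0.01  0.69] spin units 0.01 q -0.849
scene [344.  154.6] [342 151   5   8  25]
scene [348.1 167.7] [347 166   3   4   9]
scene [267.1 214.8] [262 208  11  14  77]
scene [233.2 227.9] [228 221  12  15 122]
scene [268.1 228.8] [264 223   9  12  69]
scene [126.  236.3] [119 229  15  16 147]
scene [255.8 234.5] [245 231  22   8  44]
scene [274.8 240.3] [266 230  19  22 211]
scene [251.7 239.9] [241 236  23   8  43]
scene [166.3 250.1] [154 239  25  24 273]
side [296.  171.3] [293 167   7   9  36]
side [379.2 184. ] [374 177  11  15 123]
side [287.4 196.5] [279 184  17  22 141]
side [331.1 201.6] [327 195   9  13  74]
side [207.5 306.7] [203 298  10  18 115]
side [201.9 325.5] [198 318   9  16 101]
side [ 30.1 403. ] [ 21 382  15  38  85]
side [ 37.5 402.4] [ 29 382  13  38  85]
```

View pics/s9c.png

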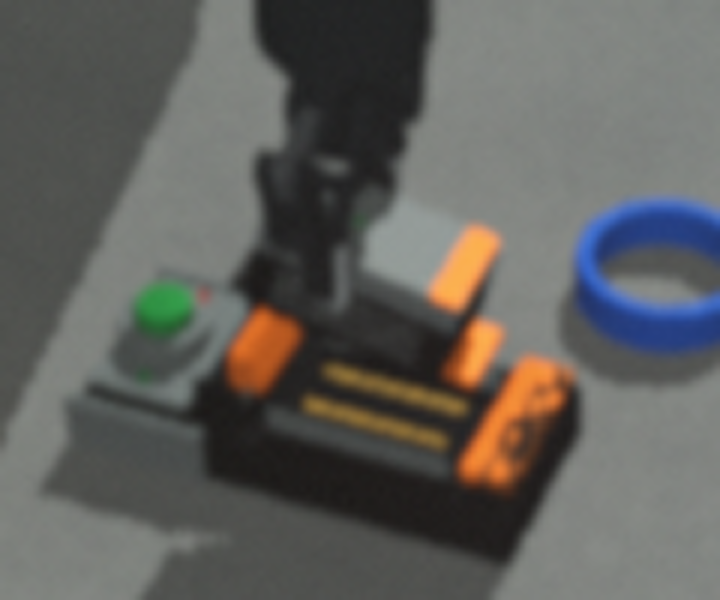

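The pack hovers over the bay with its toe (crop 475,350) just short of the lip (520,425), lined up. I lower it to just above the bay floor.

```bash
python3 -m pendant '[{"x":0,"y":0,"z":0.2,"spin":0,"fingers":40},{"x":0,"y":0,"z":0.25,"spin":0,"fingers":40},{"x":0,"y":0,"z":0.15,"spin":0,"fingers":40},{"x":0,"y":0,"z":0.06,"spin":0,"fingers":40},{"x":0,"y":0,"z":0,"spin":0,"fingers":40},{"x":0,"y":0,"z":0,"spin":0,"fingers":40}]'
python3 - <<'E'
from h import *
from fit import pk
M=np.array([[1,-8.7e-4,-7.1e-4,8.38e-4],[1.04e-3,.95937,.28215,-.0717],[4.4e-4,-.28215,.95937,-.14255],[0,0,0,1]])
p=[3.23e-3,2.225e-2,14.5]
plan(.5277,-.1747,.069,111.9);T=pose();print((T@pk(p,-60,0,0))[:3])
for n in('scene','side'):
  c=shot(n,n+'10')
  print(n,'pred stripe',proj(c,(T@pk(p,-39,0,50))[:3]),'toe',proj(c,(T@pk(p,-54,0,4))[:3]))
  for ce,st in blobs(c['image'],(5,140,90),(20,255,255),6)[0]:
    if 225<ce[0]<340 and ce[1]<245:print(ce,st)
E
```

```text
time_s: 12.38
position: [0.5289, -0.1756, 0.0709]
tool_rot: [0.0, 0.559, 0.829, 0.0]
wrist_force: [1.5, -0.4, -3.7]
grip_width: 0.0496
tool yaw 112.03 shift units [ 0.02 -0.01  0.03] spin units 0.01 q -0.849
[ 0.58576595 -0.15258547  0.03362172]
scene pred stripe [266.63605911 225.41365285] toe [267.59790275 238.86464053]
[266.7 226.2] [262 220  10  13  73]
[230.5 232.1] [228 228   7   8  32]
[273.3 240. ] [264 230  21  22 265]
side pred stripe [296.17091255 184.74699764] toe [294.67196911 199.74773179]
[295.9 184. ] [293 180   7   9  41]
[287.5 198.3] [279 190  16  16 144]
[331.1 203.1] [327 196   9  12  52]
```

```bash
python3 -m pendant '[{"x":0.02,"y":0,"z":0.035,"spin":0,"fingers":40},{"x":0,"y":0.06,"z":0,"spin":0,"fingers":40},{"x":0,"y":0.07,"z":0,"spin":0,"fingers":40},{"x":0,"y":0.07,"z":0,"spin":0,"fingers":40},{"x":0,"y":0.05,"z":0,"spin":0,"fingers":40},{"x":0,"y":0,"z":0,"spin":0,"fingers":40}]'
python3 - <<'E'
from h import *
from fit import pk
p=[3.23e-3,2.225e-2,14.5]
T=pose();t=(T@pk(p,-60,0,0))[:3];print(t,(t[0]-.543)*.928+(t[1]+.1685)*.373)
for n in('scene','side'):
  c=shot(n,n+'11')
  print(n,'pred stripe',proj(c,(T@pk(p,-39,0,50))[:3]))
  for ce,st in blobs(c['image'],(5,140,90),(20,255,255),6)[0]:
    if 225<ce[0]<340 and ce[1]<245:print(ce,st)
a=cv2.resize(c['image'][140:240,240:380],(784,560),interpolation=cv2.INTER_CUBIC);cv2.imwrite('pics/d11c.png',a)
E
```

```text
time_s: 13.22
position: [0.5404, -0.1689, 0.068]
tool_rot: [-0.001, 0.559, 0.829, -0.002]
wrist_force: [-5.6, -3.0, -2.4]
grip_width: 0.0497
[ 0.59709196 -0.14601401  0.03046354] 0.05858461742660889
scene pred stripe [271.48840199 227.08152494]
[232.  227.8] [228 220  10  16  94]
[274.2 236.8] [267 222  18  30 280]
side pred stripe [291.30849869 185.56321113]
[290.8 185.6] [286 181   9  11  41]
[285.2 200.4] [279 194  12  12  84]
[331. 202.] [327 196   9  12  71]
```

View pics/d11c.png

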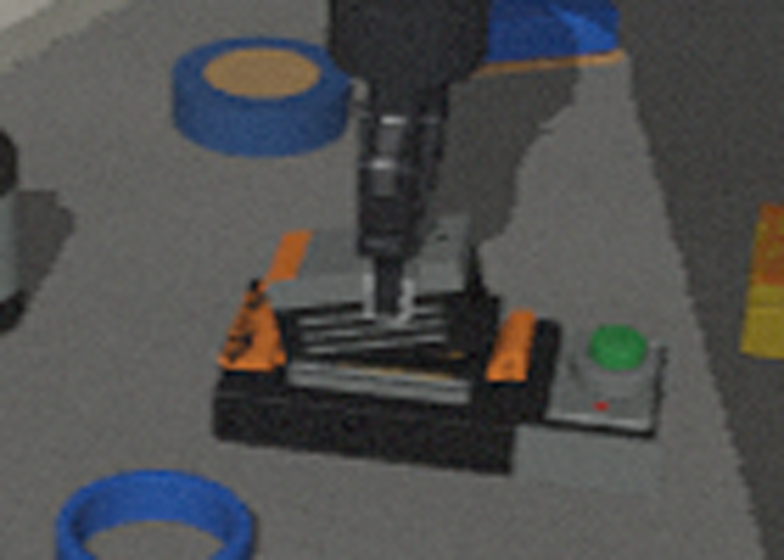

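The toe is under the lip (crop 250,340) and the heel is above the latch, with light resistance of about 6 N. I nudge in a little more to confirm it's fully in.

```bash
python3 -m pendant '[{"x":0,"y":0.03,"z":-0.005,"spin":0,"fingers":40},{"x":0,"y":0.03,"z":0,"spin":0,"fingers":40},{"x":0,"y":0,"z":0,"spin":0,"fingers":40}]'
python3 - <<'E'
from h import *
from fit import pk
p=[3.23e-3,2.225e-2,14.5]
T=pose();t=(T@pk(p,-60,0,0))[:3];print(t,(t[0]-.543)*.928+(t[1]+.1685)*.373)
c=shot('side','side12');print('pred stripe',proj(c,(T@pk(p,-39,0,50))[:3]))
for ce,st in blobs(c['image'],(5,140,90),(20,255,255),6)[0]:
    if 225<ce[0]<340 and ce[1]<245:print(ce,st)
E
```

```text
time_s: 13.7
position: [0.5412, -0.1684, 0.0687]
tool_rot: [-0.003, 0.56, 0.829, -0.004]
wrist_force: [-13.5, -5.1, 4.8]
grip_width: 0.0501
[ 0.59779972 -0.14563636  0.03085843] 0.059382274227141874
pred stripe [290.92718725 185.40441049]
[290.8 185.3] [288 181   7   9  37]
[285.2 200.4] [279 194  12  12  84]
[331.1 201.9] [327 196   9  12  70]
```

```bash
python3 -m pendant '[{"x":0,"y":-0.03,"z":0.03,"spin":0,"fingers":40},{"x":0,"y":0,"z":0.04,"spin":0,"fingers":40},{"x":0,"y":0,"z":0.02,"spin":0,"fingers":40},{"x":0,"y":0,"z":0,"spin":0,"fingers":40},{"x":0,"y":0,"z":0,"spin":0,"fingers":58},{"x":0,"y":0,"z":0,"spin":0,"fingers":80},{"x":0,"y":0,"z":0,"spin":0,"fingers":80},{"x":0,"y":0,"z":0,"spin":0,"fingers":80}]'
python3 -m pendant '[{"x":0,"y":0,"z":-0.3,"spin":0,"fingers":80},{"x":0,"y":0,"z":-0.6,"spin":0,"fingers":80},{"x":0,"y":0,"z":-0.6,"spin":0,"fingers":0},{"x":0,"y":-0.4,"z":0,"spin":0,"fingers":0},{"x":0,"y":0,"z":0,"spin":0,"fingers":0},{"x":0,"y":0,"z":0,"spin":0,"fingers":0},{"x":0,"y":0,"z":0,"spin":0,"fingers":0}]'
python3 - <<'E'
from h import *
shot('scene','s13');shot('side','d13');c=shot('wrist','w13');print(sensors.state()['position'],sensors.state()['grip_width'])
E
```

```text
time_s: 14.75
position: [0.544, -0.1679, 0.0633]
tool_rot: [0.0, 0.559, 0.829, 0.0]
wrist_force: [-0.5, -0.1, -0.6]
grip_width: 0.0798
time_s: 15.62
position: [0.5217, -0.1767, 0.1528]
tool_rot: [-0.0, 0.559, 0.829, 0.0]
wrist_force: [0.7, 1.3, -0.4]
grip_width: -0.0
[ 0.5215881  -0.17673633  0.15285955] -0.0002917986016939046
```

View pics/w13.png

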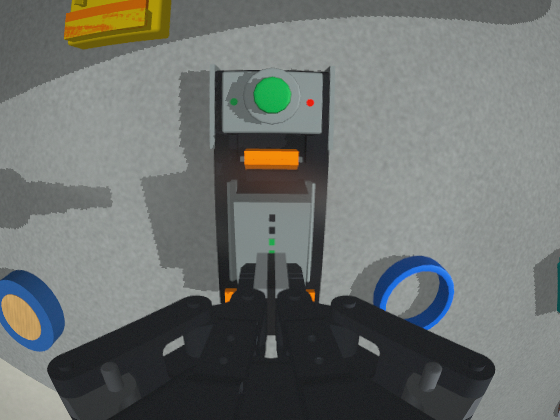

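The picture shows the pack resting in the charger, toe under the lip (272,295), heel on the latch (271,160). I close the fingers over the heel end and press, stepwise.

```bash
python3 - <<'E'
from h import *
plan(.5124,-.1808,.105,111.9)
c=load('s13')
for n in('s13','d13'):
  for ce,st in blobs(load(n)['image'],(5,140,90),(20,255,255),6)[0]:
    if 225<ce[0]<340 and ce[1]<245:print(n,ce,st)
E
python3 -m pendant '[{"x":0.02,"y":-0.17,"z":0.4,"spin":0,"fingers":0},{"x":0,"y":0,"z":0.4,"spin":0,"fingers":0},{"x":0,"y":0,"z":0.12,"spin":0,"fingers":0},{"x":0,"y":0,"z":0.08,"spin":0,"fingers":0},{"x":0,"y":0,"z":0.08,"spin":0,"fingers":0},{"x":0,"y":0,"z":0,"spin":0,"fingers":0}]'
```

```text
tool yaw 112.05 shift units [-0.01 -0.17  0.8 ] spin units 0.01 q -0.857
s13 [231.6 227.7] [227 220   9  15  89]
s13 [269.6 227.8] [265 222  10  13  74]
s13 [274.8 240.2] [266 230  19  22 213]
d13 [287.8 195.4] [279 182  18  24 141]
d13 [331.7 202.2] [327 196   9  12  71]
time_s: 16.52
position: [0.5121, -0.1801, 0.0894]
tool_rot: [0.001, 0.559, 0.829, -0.0]
wrist_force: [0.6, 0.5, 0.1]
grip_width: 0.0001
```

```bash
python3 -m pendant '[{"x":0,"y":0,"z":0.05,"spin":0,"fingers":0},{"x":0,"y":0,"z":0,"spin":0,"fingers":0}]'; python3 -m pendant '[{"x":0,"y":0,"z":0.05,"spin":0,"fingers":0},{"x":0,"y":0,"z":0,"spin":0,"fingers":0}]'
```

```text
time_s: 16.77
position: [0.5116, -0.1796, 0.0854]
tool_rot: [0.0, 0.559, 0.829, 0.0]
wrist_force: [0.4, 0.6, -0.3]
grip_width: 0.0
time_s: 17.02
position: [0.5114, -0.1796, 0.0822]
tool_rot: [-0.0, 0.559, 0.829, -0.0]
wrist_force: [0.1, -0.0, 0.2]
grip_width: 0.0004
```

No contact yet, so the pack may be sitting lower than I expected. I check before pressing on.

```bash
python3 - <<'E'
from h import *
c=load('w13');g=cv2.cvtColor(c['image'],cv2.COLOR_BGR2GRAY).astype(int)
print([(v,g[v,262:270].mean().round()) for v in range(140,214,2)])
def cx(u,v,z):
    P=onz(c,u,v,z)-[.543,-.1685,0];return round(-(P[0]*.928+P[1]*.373)*1e3,1),round((-P[0]*.373+P[1]*.928)*1e3,1)
print('top heel edge if z80/97',cx(271,195,.08),cx(271,195,.097),'width L/R',cx(234,200,.08),cx(309,200,.08))
d=shot('side','d14');a=cv2.resize(d['image'][150:230,260:370],(770,560),interpolation=cv2.INTER_CUBIC);cv2.imwrite('pics/d14c.png',a)
E
```

```text
[(140, np.float64(42.0)), (142, np.float64(43.0)), (144, np.float64(44.0)), (146, np.float64(44.0)), (148, np.float64(51.0)), (150, np.float64(90.0)), (152, np.float64(156.0)), (154, np.float64(156.0)), (156, np.float64(155.0)), (158, np.float64(155.0)), (160, np.float64(152.0)), (162, np.float64(152.0)), (164, np.float64(133.0)), (166, np.float64(102.0)), (168, np.float64(94.0)), (170, np.float64(52.0)), (172, np.float64(57.0)), (174, np.float64(58.0)), (176, np.float64(59.0)), (178, np.float64(59.0)), (180, np.float64(59.0)), (182, np.float64(55.0)), (184, np.float64(56.0)), (186, np.float64(56.0)), (188, np.float64(55.0)), (190, np.float64(55.0)), (192, np.float64(54.0)), (194, np.float64(88.0)), (196, np.float64(88.0)), (198, np.float64(88.0)), (200, np.float64(88.0)), (202, np.float64(114.0)), (204, np.float64(134.0)), (206, np.float64(134.0)), (208, np.float64(135.0)), (210, np.float64(135.0)), (212, np.float64(135.0))]
top heel edge if z80/97 (np.float64(43.0), np.float64(-0.3)) (np.float64(47.1), np.float64(-0.4)) width L/R (np.float64(39.5), np.float64(-25.7)) (np.float64(39.6), np.float64(25.8))
```

The viewing limit is reached, so I go on numerically. The stripe and wrist rows go into a tilt estimate in the charger frame.

```bash
cat > ct.py <<'E'
from h import *
th=np.radians(21.9);u=np.array([np.cos(th),np.sin(th),0]);lat=np.array([-u[1],u[0],0]);O=np.array([.543,-.1685,0])
def W(x,y,z): return O-u*x-lat*y+np.array([0,0,z])   # charger coords (m) -> world (y sign irrelevant on the midline)
def P(t,px,py,pz,tip=-60,z0=30):
    a=np.radians(t);x=tip+(px+60)*np.cos(a)-pz*np.sin(a);z=z0+(px+60)*np.sin(a)+pz*np.cos(a)
    return W(x/1e3,py/1e3,z/1e3)
def rep(cams):
    for n,c in cams:
        print(n,'meas',[(ce.tolist(),int(st[4])) for ce,st in blobs(c['image'],(5,140,90),(20,255,255),6)[0] if 225<ce[0]<345 and ce[1]<260 and ce[1]>150])
        for t in(0,4,8,10,12):print('  t',t,'stripe',proj(c,P(t,-39,0,50)).round(1),'heel top edge',proj(c,P(t,50,0,50)).round(1))
E
python3 - <<'E'
from ct import *
s=shot('scene','s14');w=shot('wrist','w14')
rep([('s13',load('s13')),('s14',s),('d13',load('d13')),('d14',load('d14'))])
for n in('w13','w14'):
  c=load(n);g=cv2.cvtColor(c['image'],cv2.COLOR_BGR2GRAY).astype(int)
  print(n,[int(g[v,262:270].mean()) for v in range(140,260,3)])
  for t in(0,4,8,10):print(t,proj(c,P(t,50,0,50)).round(1),'ledge',proj(c,P(t,58,0,6)).round(1),'corner cols',proj(c,P(t,50,25,50))[0].round(1),proj(c,P(t,50,-25,50))[0].round(1))
  print('latch tip',proj(c,W(.052,0,.042)),proj(c,W(.064,0,.056)),'button',proj(c,W(.112,0,.053)))
E
```

```text
s13 meas [([344.0, 154.6], 25), ([231.6, 227.7], 89), ([269.6, 227.8], 74), ([274.8, 240.2], 213)]
  t 0 stripe [267.2 227.3] heel top edge [236.8 219.2]
  t 4 stripe [268.4 227.2] heel top edge [238.  217.4]
  t 8 stripe [269.7 227.3] heel top edge [239.3 215.8]
  t 10 stripe [270.4 227.3] heel top edge [240.1 215. ]
  t 12 stripe [271.  227.4] heel top edge [240.9 214.3]
s14 meas [([344.0, 154.6], 25), ([231.1, 227.8], 92), ([267.8, 227.8], 71), ([274.7, 240.3], 213)]
  t 0 stripe [267.2 227.3] heel top edge [236.8 219.2]
  t 4 stripe [268.4 227.2] heel top edge [238.  217.4]
  t 8 stripe [269.7 227.3] heel top edge [239.3 215.8]
  t 10 stripe [270.4 227.3] heel top edge [240.1 215. ]
  t 12 stripe [271.  227.4] heel top edge [240.9 214.3]
d13 meas [([287.8, 195.4], 141), ([331.7, 202.2], 71)]
  t 0 stripe [295.6 187.2] heel top edge [327.8 190.6]
  t 4 stripe [294.3 186.7] heel top edge [326.6 188. ]
  t 8 stripe [293.1 186.2] heel top edge [325.2 185.5]
  t 10 stripe [292.4 186. ] heel top edge [324.4 184.3]
  t 12 stripe [291.7 185.8] heel top edge [323.5 183.1]
d14 meas [([288.
[... 669 characters left out ...]
ls 232.5 310.6
10 [271.6 207. ] ledge [271.4 171.8] corner cols 232.0 311.1
latch tip [271.36681257 172.8380419 ] [271.45219759 159.97514765] button [271.56488243  95.32958783]
w14 [150, 133, 150, 150, 150, 97, 54, 57, 59, 62, 64, 76, 98, 113, 157, 157, 157, 156, 155, 155, 107, 103, 57, 55, 53, 43, 41, 40, 38, 35, 36, 80, 79, 80, 80, 146, 114, 104, 87, 88]
0 [269.5 236.5] ledge [269.8 197.9] corner cols 217.5 321.7
4 [269.5 250. ] ledge [269.7 202.6] corner cols 215.4 323.6
8 [269.4 265.2] ledge [269.7 208.6] corner cols 213.5 325.5
10 [269.4 273.5] ledge [269.7 212.1] corner cols 212.6 326.4
latch tip [269.72602124 210.35372466] [269.67375002 196.01711527] button [269.75661018 105.32101035]
```

The stripe and heel-edge rows agree: tilt was 8° before pressing and is about 2° now. I press on to flat.

```bash
python3 -m pendant '[{"x":0,"y":0,"z":0.04,"spin":0,"fingers":0},{"x":0,"y":0,"z":0,"spin":0,"fingers":0}]'; python3 -m pendant '[{"x":0,"y":0,"z":0.05,"spin":0,"fingers":0},{"x":0,"y":0,"z":0,"spin":0,"fingers":0}]'
python3 -m pendant '[{"x":0,"y":0,"z":0.05,"spin":0,"fingers":0},{"x":0,"y":0,"z":0,"spin":0,"fingers":0}]'
python3 - <<'E'
from ct import *
s=shot('scene','s15');w=shot('wrist','w15');rep([('s15',s)])
g=cv2.cvtColor(w['image'],cv2.COLOR_BGR2GRAY).astype(int);print([(v,int(g[v,256:266].mean())) for v in range(176,262,2)])
for t in(0,2,4):print(t,proj(w,P(t,50,0,50)).round(1))
print('latch',proj(w,W(.052,0,.042)),proj(w,W(.064,0,.056)))
E
```

```text
time_s: 17.42
position: [0.5116, -0.1797, 0.0801]
tool_rot: [0.0, 0.559, 0.829, -0.0]
wrist_force: [0.5, 0.0, 0.4]
grip_width: -0.0
time_s: 17.68
position: [0.5117, -0.1798, 0.08]
tool_rot: [0.001, 0.559, 0.829, -0.0]
wrist_force: [-7.6, 2.5, 21.2]
grip_width: -0.0
time_s: 17.92
position: [0.5117, -0.1798, 0.0799]
tool_rot: [0.002, 0.559, 0.829, -0.0]
wrist_force: [-13.1, 6.1, 40.9]
grip_width: -0.0003
s15 meas [([344.0, 154.6], 24), ([231.5, 228.3], 82), ([267.5, 227.8], 71), ([274.7, 240.3], 214)]
  t 0 stripe [267.2 227.3] heel top edge [236.8 219.2]
  t 4 stripe [268.4 227.2] heel top edge [238.  217.4]
  t 8 stripe [269.7 227.3] heel top edge [239.3 215.8]
  t 10 stripe [270.4 227.3] heel top edge [240.1 215. ]
  t 12 stripe [271.  227.4] heel top edge [240.9 214.3]
[(176, 66), (178, 64), (180, 86), (182, 96), (184, 96), (186, 107), (188, 157), (190, 157), (192, 157), (194, 156), (196, 156), (198, 155), (200, 157), (202, 157), (204, 156), (206, 106), (208, 106), (210, 91), (212, 53), (214, 46), (216, 43), (218, 42), (220, 41), (222, 40), (224, 39), (226, 38), (228, 37), (230, 74), (232, 80), (234, 80), (236, 79), (238, 80), (240, 80), (242, 140), (244, 145), (246, 145), (248, 144), (250, 133), (252, 100), (254, 105), (256, 105), (258, 104), (260, 105)]
0 [270.2 238.1]
2 [270.2 244.8]
4 [270.2 251.9]
latch [270.52847877 211.19399511] [270.46519569 196.79107515]
```

The tool hit a hard stop at z = 0.080 (pack top seated height) with 41 N, and the latch edge row 211 matches closed. I lift, check again unloaded, and measure the button.

```bash
python3 -m pendant '[{"x":0,"y":0,"z":-0.2,"spin":0,"fingers":0},{"x":0,"y":0,"z":-0.4,"spin":0,"fingers":0},{"x":0,"y":0,"z":-0.6,"spin":0,"fingers":0},{"x":0,"y":-0.6,"z":0,"spin":0,"fingers":0},{"x":0,"y":-0.6,"z":0,"spin":0,"fingers":0},{"x":0,"y":0,"z":0,"spin":0,"fingers":0},{"x":0,"y":0,"z":0,"spin":0,"fingers":0}]'
python3 - <<'E'
from ct import *
s=shot('scene','s16');d=shot('side','d16');w=shot('wrist','w16');rep([('s16',s),('d16',d)])
hsv=blobs(w['image'],(50,100,40),(85,255,255),60)[0];print(hsv)
print([(ce.tolist(),st.tolist()) for ce,st in blobs(w['image'],(5,140,90),(20,255,255),30)[0]])
for t in(0,2,4):print(t,proj(w,P(t,50,0,50)).round(1))
print('latch closed',proj(w,W(.052,0,.042)),proj(w,W(.064,0,.056)))
for c,gs in((s,(217,221)),(d,(350,202))):print(min((x[0] for x in blobs(c['image'],(50,100,40),(85,255,255),6)[0]),key=lambda p:np.hypot(*(p-gs))))
B=W(.112,0,0);print('button',B);plan(B[0],B[1],.075,111.9)
if hsv:
  ce=min((x[0] for x in hsv),key=lambda p:np.hypot(*(p-proj(w,W(.112,0,.053)))));print('wrist button',onz(w,*ce,.053))
E
```

```text
time_s: 18.9
position: [0.4452, -0.2068, 0.1461]
tool_rot: [0.0, 0.559, 0.829, 0.0]
wrist_force: [0.3, 0.5, 0.2]
grip_width: 0.0001
s16 meas [([344.0, 154.6], 25), ([231.5, 228.3], 82), ([267.6, 227.6], 71), ([274.7, 240.2], 212)]
  t 0 stripe [267.2 227.3] heel top edge [236.8 219.2]
  t 4 stripe [268.4 227.2] heel top edge [238.  217.4]
  t 8 stripe [269.7 227.3] heel top edge [239.3 215.8]
  t 10 stripe [270.4 227.3] heel top edge [240.1 215. ]
  t 12 stripe [271.  227.4] heel top edge [240.9 214.3]
d16 meas [([288.6, 195.6], 163), ([331.0, 201.9], 72)]
  t 0 stripe [295.6 187.2] heel top edge [327.8 190.6]
  t 4 stripe [294.3 186.7] heel top edge [326.6 188. ]
  t 8 stripe [293.1 186.2] heel top edge [325.2 185.5]
  t 10 stripe [292.4 186. ] heel top edge [324.4 184.3]
  t 12 stripe [291.7 185.8] heel top edge [323.5 183.1]
[(array([270.8, 204.5]), array([ 253,  186,   37,   37, 1061], dtype=int32))]
[([102.5, 109.7], [59, 92, 84, 38, 2175]), ([269.6, 254.6], [245, 249, 52, 15, 420])]
0 [270.5 295.7]
2 [270.5 300.5]
4 [270.5 305.4]
latch closed [270.50983447 270.51832401] [270.5235625  264.93453448]
[216.9 221. ]
[349.9 201.6]
button [ 0.43908234 -0.21027463  0.        ]
tool yaw 112.08 shift units [-0.02 -0.12  1.18] spin units 0.02 q -0.983
wrist button [ 0.43849377 -0.2103687   0.053     ]
```

The pack stays flat unloaded (stripe 267.6 against 267.2 for 0°) and the latch is back at its closed pixel (331.0). Wrist and triangulation agree on the button at (0.439, −0.210). I press it stepwise.

```bash
python3 -m pendant '[{"x":-0.02,"y":-0.12,"z":0.5,"spin":0,"fingers":0},{"x":0,"y":0,"z":0.6,"spin":0,"fingers":0},{"x":0,"y":0,"z":0.2,"spin":0,"fingers":0},{"x":0,"y":0,"z":0,"spin":0,"fingers":0}]'; python3 -m pendant '[{"x":0,"y":0,"z":0.08,"spin":0,"fingers":0},{"x":0,"y":0,"z":0,"spin":0,"fingers":0}]'; python3 -m pendant '[{"x":0,"y":0,"z":0.06,"spin":0,"fingers":0},{"x":0,"y":0,"z":0,"spin":0,"fingers":0}]'; python3 -m pendant '[{"x":0,"y":0,"z":0.06,"spin":0,"fingers":0},{"x":0,"y":0,"z":0,"spin":0,"fingers":0}]'
```

```text
time_s: 19.55
position: [0.4384, -0.21, 0.0676]
tool_rot: [-0.001, 0.559, 0.829, -0.0]
wrist_force: [-0.1, -0.3, 0.7]
grip_width: -0.0002
time_s: 19.8
position: [0.4391, -0.2108, 0.064]
tool_rot: [0.001, 0.559, 0.829, -0.0]
wrist_force: [-0.2, 0.1, 0.8]
grip_width: 0.0
time_s: 20.05
position: [0.4386, -0.2105, 0.0598]
tool_rot: [0.0, 0.559, 0.829, -0.0]
wrist_force: [-0.2, -0.8, -0.5]
grip_width: 0.0001
time_s: 20.3
position: [0.4388, -0.2107, 0.0562]
tool_rot: [0.0, 0.559, 0.829, -0.0]
wrist_force: [-0.2, 0.6, 2.4]
grip_width: 0.0
```

```bash
python3 -m pendant '[{"x":0,"y":0,"z":0.06,"spin":0,"fingers":0},{"x":0,"y":0,"z":0,"spin":0,"fingers":0}]'; python3 -m pendant '[{"x":0,"y":0,"z":0.05,"spin":0,"fingers":0},{"x":0,"y":0,"z":0,"spin":0,"fingers":0}]';python3 -m pendant '[{"x":0,"y":0,"z":0.03,"spin":0,"fingers":0},{"x":0,"y":0,"z":0,"spin":0,"fingers":0}]'
```

```text
time_s: 20.55
position: [0.4388, -0.2107, 0.0526]
tool_rot: [0.0, 0.559, 0.829, -0.0]
wrist_force: [0.0, -0.1, 5.7]
grip_width: -0.0002
time_s: 20.8
position: [0.4389, -0.2108, 0.0517]
tool_rot: [0.001, 0.559, 0.829, -0.0]
wrist_force: [-5.0, 3.5, 22.0]
grip_width: -0.0003
time_s: 21.05
position: [0.439, -0.2109, 0.0515]
tool_rot: [0.001, 0.559, 0.829, -0.0]
wrist_force: [-9.3, 5.9, 37.5]
grip_width: 0.0
```

The button bottomed: hard stop at z 0.0515, about 6 mm below first contact. I release it, back away and do a final check.

```bash
python3 -m pendant '[{"x":0,"y":0,"z":-0.3,"spin":0,"fingers":0},{"x":0,"y":0,"z":-0.6,"spin":0,"fingers":0},{"x":0,"y":0,"z":-0.8,"spin":0,"fingers":0},{"x":0,"y":0,"z":-0.6,"spin":0,"fingers":0},{"x":0,"y":0,"z":0,"spin":0,"fingers":0},{"x":0,"y":0,"z":0,"spin":0,"fingers":0}]'
python3 - <<'E'
from ct import *
s=shot('scene','s17');d=shot('side','d17')
for n,c in(('scene',s),('side',d)):
    print(n,[(ce.tolist(),int(st[4])) for ce,st in blobs(c['image'],(5,140,90),(20,255,255),20)[0] if 225<ce[0]<340],'green',[ce.tolist() for ce,st in blobs(c['image'],(50,100,40),(85,255,255),20)[0]])
# bystanders: image change first vs last outside arm/pack
for n,a,boxes in(('scene',s,dict(botA=(315,235,350,292),botB=(343,210,372,260),carton=(365,190,422,232),ring=(282,200,320,230),roll=(222,322,280,375))),('side',d,dict(botA=(218,152,248,203),botB=(190,172,222,225),carton=(120,215,190,268),ring=(246,222,290,252),roll=(266,145,306,168)))):
    i0=cv2.imread(f'pics/{n}0.png')
    for k,(x0,y0,x1,y1) in boxes.items():
        A,B=[cv2.cvtColor(i[y0:y1,x0:x1],cv2.COLOR_BGR2GRAY).astype(np.float32) for i in(i0,a['image'])]
        print(n,k,np.round(cv2.phaseCorrelate(A,B)[0],2))
print(sensors.state()['wrist_force'],sensors.state()['position'])
E
```

```text
time_s: 21.8
position: [0.438, -0.2101, 0.1848]
tool_rot: [-0.001, 0.559, 0.829, -0.0]
wrist_force: [-0.2, 0.5, -0.1]
grip_width: 0.0003
scene [([231.5, 228.3], 82), ([267.6, 227.6], 70), ([274.7, 240.3], 214)] green [[340.0, 119.3], [216.9, 221.0], [109.5, 228.9]]
side [([288.6, 195.6], 163), ([331.0, 201.9], 71)] green [[349.8, 201.6], [207.1, 417.7]]
scene botA [ 0.   -0.05]
scene botB [-0.02 -0.06]
scene carton [-0.01  0.51]
scene ring [-0.29  0.15]
scene roll [ 0.06 -0.05]
side botA [ 0.07 -0.13]
side botB [-0.04  0.04]
side carton [-0.    0.03]
side ring [ 0.64 -0.08]
side roll [ 0.16 -0.06]
[ 0.15404403  0.03493262 -0.14252331] [ 0.43759761 -0.20985962  0.18412863]
```

```bash
python3 -c "
from rig import ctrl
print(ctrl.job_done())"
```

```text
the job is handed in; nothing more can be done
None
```

The pack is on charge and the start button has been pressed and released. The job is handed in at about 22 s, and no verdict is reported.

**What I did:** I gripped the pack and tilted it about 14.5° heel-up by bearing its heel on the outer end of the charger's lip, since the moves can't tilt the tool. I hooked the toe under the lip until it stopped, released it onto the latch, and pressed the heel end with shut fingers to a hard stop. I then pressed the green button to its stop and let it go.

**Last checks:**
- **Pack:** the press stopped hard at 80 mm, the seated top height. With the tool away, the stripe was at 267.6 px against 267.2 px for flat.
- **Latch:** back at its closed pixel position.
- **Button:** bottomed at z 0.0515, about 6 mm below first contact; its pixels are back at the released position.
- **Bystanders:** all bystander shifts were within 0.7 px, the largest 0.64 px at the blue ring in the side view and 0.51 px at the carton in the scene view. I put these down to changed shadows, though I didn't check that.

**Limits and disagreements:**
- I did not see the latch snap. Closing is inferred from its position and the hard stop.
- While the heel swung down, the wrist sensor read almost nothing, not the 7–20 N expected.
- The final heel press peaked at 41 N vertical (43 N in all) through the fingertips, and the button press at about 39 N.
- The 12-picture viewing limit ran out before the heel press, so every check from then on was numeric.

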